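# Slide the packing plate under the hold-down bridge

## Robot

A 6-joint arm with a two-finger parallel gripper is mounted at the origin on the work surface; the furniture and walls round the work are solid. World frame = base frame: x ahead of the robot, y to its left, z up, the work surface at z = 0. Lengths are in mm, angles in rad, forces in N, time in s.
With the tool pointing down it reaches from about 350 to 975 mm from the base axis. Payload 7.1 kg.
Tool frame: the origin (TCP) lies midway between the tips of the shut fingers; the grasp point (between the pads) lies 19 mm behind it (ctrl.grasp_offset is the distance from the TCP to the grasp point, in mm); z points along the fingers, y is the line along which they close (so a half turn about z gives the same grasp; the last joint's range is limited). The gripper opens to 88 mm and grips with 3 to 60 N. Pads are 20 mm wide; open, the fingers measure 115 mm over their backs; the gripper's body (75 mm by 178 mm) begins 61 mm behind the grasp point.
Start: joints at [-1.344, 0.423, 1.63, -0, 1.089, -0.019], TCP at [152.102, -606.193, 222.675] pointing down, gripper open.
Joint ranges: [-3, 3], [-0.9, 2.11], [0.09, 2.58], [-1.31, 4.45], [0.11, 2.69], [-2.54, 2.54]. Speed limits (rad/s): [2.39, 2.39, 3.01, 3.14, 3.14, 3.14].

## Interface

Orientations are given as a rotation vector (axis times angle).
In Python, from workcell import ctrl gives the robot as it stands. The module is installed in compiled form; this text tells all that it offers.
- The arm moves only by the tool servo_tool, never from a script. Its argument "rows" is a list of rows, each a list of 7 numbers: the turn, a rotation vector about the tool's x, y, z as a fraction of full scale, then the shift along the tool's x, y, z as a fraction of full scale, then the finger opening in mm, from 0 to 87.8. A call has 1 to 10 rows; each row is the pose to reach, as a shift and turn from the pose commanded when the call began, along the tool's axes at that moment; what a row does not reach only later rows make up. Full scale, the value 1, is 20 cm for a shift and 1.5 rad for a turn. A row lasts 1/8 s, in which the tool goes at most 62.5 mm and 10.7 degrees, less where a joint would pass 70% of its speed; a pose out of reach is approached as far as the arm can. A call with a number of a shift or a turn outside -1 to 1 is refused whole. A call with a gripper value outside its range is refused whole. The fingers move at their own pace and stop on an object; the grip force is fixed at half the most. Time passes only in rows, so rows that repeat a pose let the fingers close. It gives the time, the measured TCP pose, the force, the opening and the grip force at its end, in the units of the state.
- ctrl.get_obs(): the state, without advancing time (a new reading comes with each control period).
- ctrl.get_image(name): name is "scene" or "top"; returns (picture, depth): 384x512x3 uint8, red, green, blue; 384x512 float32, mm along the optical axis (not along the pixel's ray), 0 where there is no reading.
- ctrl.camera_info(name): a dict with "intrinsics" (3x3 intrinsics, pixels), "R" (3x3) and "t" (3): a world point X has camera coordinates R X + t. Camera axes: x right, y down, z forward; pixel columns grow to the right and rows downward; lengths in mm; the calibration is good to about 2 mm. A picture is of the moment at which its call begins. camera_info takes no time and is no camera call.
- ctrl.close_job(): hands the job in; it is judged then, once.
The state is a dict: "t": time; "qpos": joint angles; "qvel": joint speeds; "joint_torque": joint torques, N m; "ee_pos": TCP position; "orientation": TCP orientation; "ft_force": force on the tool from outside, world axes, zero at the start; "moment": the same for the moment, N m; "width": finger opening in mm; "grasp_force": force on a finger pad.
Only numpy, scipy, OpenCV 4.12 (cv2) and the standard library are available. Lean on these libraries where they do the work, as an engineer would, in place of code of your own. Each camera call takes 0.05 s, during which the arm holds its last target. There are 200 camera calls.

## Task

Push the flat packing plate along the table with the fingertips, nose first, under the low hold-down bridge from the side it lies on, until its upturned end rests squarely against the bridge. Keep the plate flat on the table all the way: never lift it, tip it or force it when it catches. Leave the leather roll, the tape roll and the glue bottle where they stand, and finish with the robot clear.

Things in the scene. Friction and masses are not known exactly. Their poses are not given: they have to be found in the camera images.
- packing_plate: Loose bare metal plate, 0.3 to 0.6 kg, flat on the table before the bridge's entry, askew and off to one side. Origin: centre of its underside. x points along it to the nose, y across, z up. 140 mm long (x -70 to +70), 80 wide (y -40 to +40), tongue 14 thick; nose corners cut to 62 wide over the last 9 to 16 mm. Centre of mass at x = -11 mm. An upturned end 45 mm high crosses its tail.
- plate_tail (a point): Middle of the flat back face of the plate's upturned end, at table level: 70 mm behind the plate's origin (x = -70 mm there). The upturned end is 12 mm thick, 80 mm wide and 45 mm high; this back face is the one to push on, low down so that the plate does not tip. Axes as the plate's.
- bridge: Dark steel hold-down bridge, bolted down, immovable. Origin: on the table, midway under the bar. x runs through the passage from entry to far side, y along the bar, z up. Bar: 45 mm deep (x -22.5 to +22.5), 148 mm long, 17 to 31 mm above the table (bolt heads to 38). Passage: 17 mm high, 96 mm wide (y -48 to +48) between the feet, whose flanges reach y = +-103 mm, 9 mm high (bolts 15).
- bridge_entry (a point): Foot of the bar's entry face, at table level: x = -22.5 mm, y = 0 of the bridge. Axes as the bridge's. With the plate home its upturned end rests on this face: plate_tail then lies 12 mm before this point, that is the plate's origin at x = +35.5 mm of the bridge, with both x axes alike.
- leather_roll: Bystander: upright dark brown leather roll, 33 mm across, 58 mm high, beside the plate's path on the bridge's -y side. Origin: centre of its underside. Not to be moved.
- tape_roll: Bystander: flat roll of tape, 46 mm across, 12 mm high, behind the bridge's far side, well off on its +y side. Origin: centre of its underside. Not to be moved.
- glue_bottle: Bystander: upright white glue bottle with an orange nozzle, 32 mm across, 85 mm high, beyond the far side of the bridge. Origin: centre of its underside. Not to be moved.
Mind the look-alikes: they are no part of the job. What is shaped like the packing_plate but yellow is not meant.

How it is judged:
By the outcome, as a careful person would: the job done as asked, in the order asked, and still so for the second after the job is handed in, with the robot touching nothing.
It also fails if it takes over 61 s, if anything falls off the work surface, if the arm or the gripper's body presses on something with over 40 N, if the wrist force passes 120 N, or if a joint passes its speed limit or range.

## Working session

There is one attempt and no reset: what is moved stays moved. The work goes in short steps, Python scripts to look and compute and a tool call to move; the robot and the scene stay as the last step left them, time stands still between calls to the robot, and variables do not carry over. Pictures are saved under pics/ and viewed, at most 10 in all, crops included, and the job is handed in when it is done.

Besides the shell and the picture viewer there is one more tool, called after "Call:" by a JSON object that holds its "op" and its "data", one argument or row to a line. servo_tool: Moves the arm, as the interface text tells. Its arguments: {"type":"object","properties":{"rows":{"type":"array","items":{"type":"array","items":{"type":"number"}}}},"required":["rows"]}

```bash
mkdir -p pics; cat > h.py <<'E'
import numpy as np, cv2
from workcell import ctrl
def grab(n):
    im,d=ctrl.get_image(n); c=ctrl.camera_info(n); return im,d,c
def cloud(d,c):
    K=np.array(c["intrinsics"]);R=np.array(c["R"]);t=np.array(c["t"])
    v,u=np.indices(d.shape)
    P=np.stack([(u-K[0,2])/K[0,0]*d,(v-K[1,2])/K[1,1]*d,d],-1)
    return (P-t)@R
E
python3 - <<'E'
from h import *
for n in("top","scene"):
    im,d,c=grab(n); cv2.imwrite(f"pics/{n}0.png",im[:,:,::-1]); np.savez(f"{n}0.npz",im=im,d=d)
    print(n,np.round(c["t"]),np.round(c["R"],2).tolist(),c["intrinsics"], np.round(cloud(d,c)[::96,::128]).astype(int).tolist())
print(ctrl.get_obs())
E
```

```text
top [-289.  506.  869.] [[0.01, -1.0, -0.01], [-1.0, -0.01, -0.08], [0.08, 0.01, -1.0]] [[381.68658213   0.         248.08753951]
 [  0.         381.68658213 190.18126577]
 [  0.           0.           1.        ]] [[[1422, 851, -737], [1034, 49, -86], [1430, -306, -737], [1435, -882, -738]], [[827, 513, -280], [746, 19, -26], [740, -301, 1], [742, -610, 3]], [[544, 718, -621], [437, -290, 906], [504, -302, 31], [510, -607, 1]], [[275, 294, 0], [279, -6, 0], [282, -305, -1], [286, -603, 0]]]
scene [329. 407. 582.] [[-0.9, -0.44, 0.0], [-0.33, 0.68, -0.66], [0.28, -0.59, -0.75]] [[374.98512472   0.         249.01627419]
 [  0.         374.98512472 185.62383763]
 [  0.           0.           1.        ]] [[[2584, -1199, -255], [1940, -1568, -272], [1269, -1959, -293], [518, -1979, -160]], [[2584, -906, -746], [1593, -1031, -511], [675, -687, -1], [313, -864, 1]], [[1183, -91, -101], [883, -264, -128], [496, -303, 34], [224, -469, -1]], [[896, 119, -42], [718, -36, -170], [399, -101, 0], [168, -214, 1]]]
{'t': 0.1, 'qpos': array([-1.34398669e+00,  4.23774942e-01,  1.63058495e+00,  1.95902608e-05,
        1.08861333e+00, -1.89549607e-02]), 'qvel': array([-0.00046584, -0.00035801, -0.0026226 ,  0.00034272, -0.00183133,
        0.00031257]), 'joint_torque': array([-4.37181134e-04, -5.45616853e+01, -2.74324983e+01,  6.44992897e-02,
        1.88517227e-02, -3.68708072e-05]), 'ee_pos': array([ 152.00756171, -605.7236382 ,  221.98411471]), 'orientation': array([-3.11654056e+00, -3.84892605e-01,  1.97776907e-04]), 'ft_force': array([-0.45201545, -0.21051664, -0.97556971]), 'moment': array([ 0.00108623,  0.00199825, -0.0013792 ]), 'grasp_force': 0.0, 'width': 88.12063232138813}
```

View pics/top0.png

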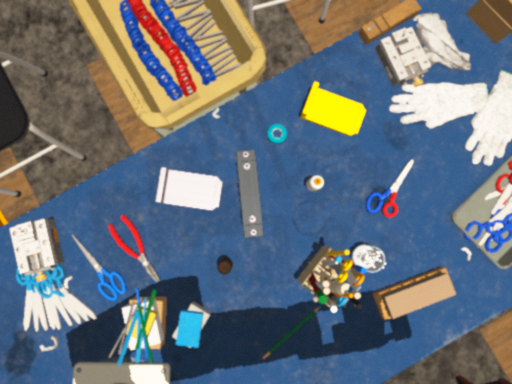

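View pics/scene0.png

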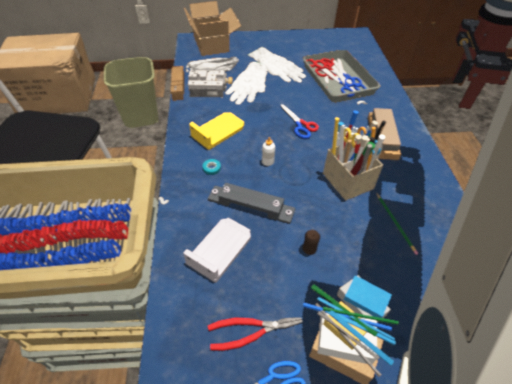

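The top view shows the white plate at about (188,188), with its upturned end on the left at x≈161, and the bridge at (250,193). The leather roll is at (225,265), the glue bottle at (316,182) and the tape roll at (277,132). The yellow look-alike is at (334,110).

```bash
cat >> h.py <<'E'
def plane(uv,z,c):
    K=np.array(c["intrinsics"]);R=np.array(c["R"]);t=np.array(c["t"])
    uv=np.asarray(uv,float).reshape(-1,2)
    r=np.c_[uv,np.ones(len(uv))]@np.linalg.inv(K).T@R; o=-R.T@t
    return o+r*((z-o[2])/r[:,2])[:,None]
def rect(m,z,c):
    cs=max(cv2.findContours(m.astype(np.uint8),0,cv2.CHAIN_APPROX_NONE)[0],key=cv2.contourArea)
    P=plane(cs,z,c)[:,:2].astype(np.float32); return cv2.minAreaRect(P),P
def box(sh,b):
    m=np.zeros(sh,bool); m[b[1]:b[3],b[0]:b[2]]=1; return m
E
python3 - <<'E'
from h import *
f=np.load("top0.npz");im,d=f["im"],f["d"];c=ctrl.camera_info("top")
X=cloud(d,c);Z=X[:,:,2]; S=d.shape
print("table z",np.median(Z[150:250,140:155]))
h=im.astype(int); white=(h.min(2)>130)
b=box(S,(140,150,235,225))
print("white whole z14",rect(white&b,14,c)[0])
up=b&(Z>30)&(Z<60); print("upturned",up.sum(),np.median(Z[up]),rect(up,45,c)[0])
fl=b&(Z>7)&(Z<22)&white; print("tongue",fl.sum(),np.median(Z[fl]),rect(fl,14,c)[0])
for r in (176,184,192,200):print(Z[r,150:228].astype(int).tolist())
bb=box(S,(228,140,275,245)); br=bb&(Z>22)&(Z<45)
print("bar",br.sum(),np.median(Z[br]),rect(br,31,c)[0])
for n,bx,lo,hi,z in(("leather",(205,245,245,285),40,75,58),("tape",(260,115,295,150),6,20,12),("glue",(300,165,335,200),30,100,60)):
    m=box(S,bx)&(Z>lo)&(Z<hi); p=X[m]; print(n,m.sum(),(p.min(0)).round(),p.max(0).round(),np.median(p,0).round())
g=cv2.resize(im[135:290,130:340,::-1],None,fx=3.7,fy=3.7,interpolation=cv2.INTER_CUBIC);cv2.imwrite("pics/crop1.png",g)
E
```

```text
table z 0.0726785820417828
white whole z14 ((510.4124755859375, -145.33885192871094), (151.73974609375, 85.10151672363281), 81.16714477539062)
upturned 229 44.33566179919271 ((517.0957641601562, -88.2118148803711), (14.978553771972656, 79.05990600585938), 82.2513427734375)
tongue 1851 14.0590145328971 ((508.4933166503906, -154.7763671875), (130.8372344970703, 79.95684051513672), 82.25572204589844)
[-1, -1, 0, 0, -1, 1, 0, 1, 0, -1, 43, 42, 46, 46, 43, 44, 35, 25, 15, 13, 13, 15, 13, 17, 14, 15, 14, 12, 14, 11, 14, 14, 12, 15, 13, 12, 14, 15, 11, 11, 16, 14, 12, 14, 14, 12, 14, 15, 13, 12, 14, 12, 13, 12, 10, 12, 14, 11, 13, 13, 14, 12, 14, 13, -1, 0, 1, 1, 0, 1, 0, 0, 0, 0, 1, -1, -2, 0]
[1, -2, 2, 0, 0, 0, 1, 1, 0, 44, 47, 46, 45, 43, 39, 33, 22, 11, 15, 13, 14, 13, 15, 14, 12, 13, 15, 13, 14, 12, 17, 13, 14, 13, 14, 14, 16, 13, 15, 15, 13, 16, 12, 13, 10, 13, 13, 16, 14, 14, 14, 14, 12, 17, 14, 12, 13, 10, 12, 12, 13, 12, 12, 14, 14, 14, 16, 13, 13, 14, 18, 17, 8, 1, 1, 0, 0, -2]
[0, 0, 0, 1, 2, 1, 2, 1, 44, 45, 46, 44, 44, 35, 29, 19, 14, 13, 12, 16, 14, 12, 12, 10, 13, 13, 13, 15, 14, 15, 10, 14, 14, 11, 16, 16, 13, 13, 13, 16, 12, 13, 15, 13, 13, 14, 15, 15, 12, 16, 16, 14, 15, 14, 13, 14, 10, 13, 14, 15, 15, 15, 13, 12, 12, 15, 10, 13, 15, 15, 15, 0, 0, 2, 1, -1, 0, 1]
[-1, 0, 0, 0, 0, 1, 45, 42, 45, 45, 47, 42, 36, 26, 15, 15, 12, 14, 13, 13, 14, 13, 14, 12, 13, 12, 12, 14, 14, 13, 13, 13, 15, 15, 15, 15, 11, 12, 16, 12, 15, 13, 15, 10, 16, 12, 14, 12, 15, 13, 16, 16, 12, 14, 14, 14, 13, 12, 14, 14, 13, 12, 15, 15, 14, 12, 17, 14, 12, 12, 1, -1, 0, 0, 0, 0, 2, 0]
bar 1243 31.06084441188645 ((503.15777587890625, -287.55401611328125), (147.48040771484375, 44.84846878051758), 6.223005294799805)
leather 171 [ 320. -250.   46.] [ 351. -220.   61.] [ 336. -235.   55.]
tape 238 [ 623. -373.    6.] [ 669. -330.   16.] [ 647. -351.   12.]
glue 176 [ 510. -452.   33.] [ 540. -422.   86.] [ 523. -435.   61.]
```

View pics/crop1.png

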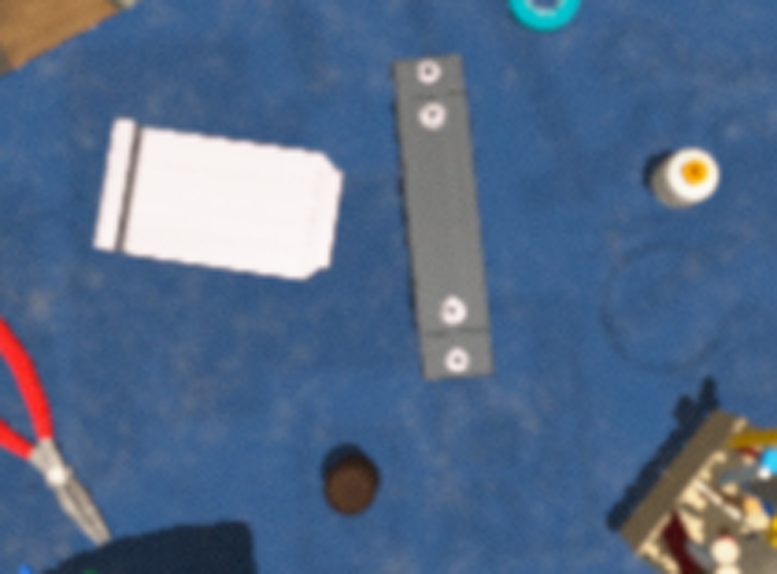

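Call:
{"op": "servo_tool", "data": {
  "rows": [
    [0, 0, 0, 0.2, -0.18, -0.4, 50],
    [0, 0, 0, 0.4, -0.37, -0.5, 50],
    [0, 0, 0, 0.6, -0.56, -0.5, 50],
    [0, 0, 0, 0.82, -0.745, -0.5, 50],
    [0, 0, 0, 0.82, -0.745, -0.5, 50],
    [0, 0, 0, 0.82, -0.745, -0.5, 50]
  ]
}}

```text
t: 0.85
ee_pos: [275.2, -421.6, 322.7]
orientation: [3.117, 0.388, -0.0]
ft_force: [0.1, -0.2, 0.7]
width: 50.4
grasp_force: 0.0
```

Call:
{"op": "servo_tool", "data": {
  "rows": [
    [0, 0, 0, 0.2, -0.18, 0, 50],
    [0, 0, 0, 0.4, -0.37, 0, 50],
    [0, 0, 0, 0.6, -0.56, 0, 50],
    [0, 0, 0, 0.82, -0.745, 0, 50],
    [0, 0, 0, 0.82, -0.745, 0, 50],
    [0, 0, 0, 0.82, -0.745, 0, 50]
  ]
}}

```text
t: 1.6
ee_pos: [397.5, -238.5, 322.3]
orientation: [3.118, 0.385, -0.001]
ft_force: [-0.6, -0.3, -0.9]
width: 50.1
grasp_force: 0.0
```

Call:
{"op": "servo_tool", "data": {
  "rows": [
    [0, 0, -0.1, 0.1, -0.1, 0, 50],
    [0, 0, -0.2, 0.22, -0.2, 0, 50],
    [0, 0, -0.32, 0.35, -0.32, 0, 50],
    [0, 0, -0.44, 0.48, -0.43, 0, 50],
    [0, 0, -0.56, 0.6, -0.55, 0, 50],
    [0, 0, -0.68, 0.72, -0.65, 0, 50],
    [0, 0, -0.793, 0.82, -0.745, 0, 50],
    [0, 0, -0.793, 0.82, -0.745, 0, 50],
    [0, 0, -0.793, 0.82, -0.745, 0, 50],
    [0, 0, -0.793, 0.82, -0.745, 0, 50]
  ]
}}

```text
t: 2.85
ee_pos: [520.1, -54.3, 322.6]
orientation: [2.37, 2.062, -0.001]
ft_force: [-0.1, 0.2, -0.7]
width: 50.0
grasp_force: 0.0
```

Call:
{"op": "servo_tool", "data": {
  "rows": [
    [0, 0, 0, 0.02, 0.01, 0.3, 50],
    [0, 0, 0, 0.02, 0.01, 0.6, 50],
    [0, 0, 0, 0.02, 0.01, 0.9, 50],
    [0, 0, 0, 0.02, 0.01, 1.0, 50],
    [0, 0, 0, 0.02, 0.01, 1.0, 50]
  ]
}}

```text
t: 3.48
ee_pos: [521.6, -49.8, 121.3]
orientation: [-2.367, -2.062, 0.004]
ft_force: [-0.1, -0.3, 0.5]
width: 50.0
grasp_force: 0.0
```

Call:
{"op": "servo_tool", "data": {
  "rows": [
    [0, 0, 0, 0, 0, 0.2, 50],
    [0, 0, 0, 0, 0, 0.4, 50],
    [0, 0, 0, 0, 0, 0.5, 50],
    [0, 0, 0, 0, 0, 0.55, 50],
    [0, 0, 0, 0, 0, 0.56, 50],
    [0, 0, 0, 0, 0, 0.56, 50]
  ]
}}

```text
t: 4.22
ee_pos: [524.0, -49.4, 11.7]
orientation: [2.366, 2.065, 0.002]
ft_force: [0.4, 0.1, -0.4]
width: 50.1
grasp_force: 0.0
```

```bash
cat > plan.py <<'E'
from h import *
# bridge frame
B=np.array([503.2,-287.6]); a=np.radians(6.2); by=np.array([np.cos(a),np.sin(a)]); bx=np.array([by[1],-by[0]])
def look(tag):
    im,d,c=grab("top"); Z=cloud(d,c)[:,:,2]; cv2.imwrite(f"pics/{tag}.png",cv2.resize(im[120:300,120:340,::-1],None,fx=3,fy=3)); return im,d,c,Z
def tool():
    o=ctrl.get_obs(); r=o["orientation"]; R=cv2.Rodrigues(np.array(r))[0]; p=o["ee_pos"]
    print("t",o["t"],"tcp bridge",np.round([(p[:2]-B)@bx,(p[:2]-B)@by,p[2]],1),"yaw of -toolx vs bridge deg",round(float(np.degrees(np.arctan2(-R[:2,0]@by,-R[:2,0]@bx))),2),"F",np.round([o["ft_force"][:2]@bx,o["ft_force"][:2]@by,o["ft_force"][2]],1))
    return o
E
python3 - <<'E'
from plan import *
tool(); look("p1")
E
```

```text
t 4.225 tcp bridge [-234.6   46.4   11.7] yaw of -toolx vs bridge deg -13.98 F [-0.   0.4 -0.4]
```

View pics/p1.png

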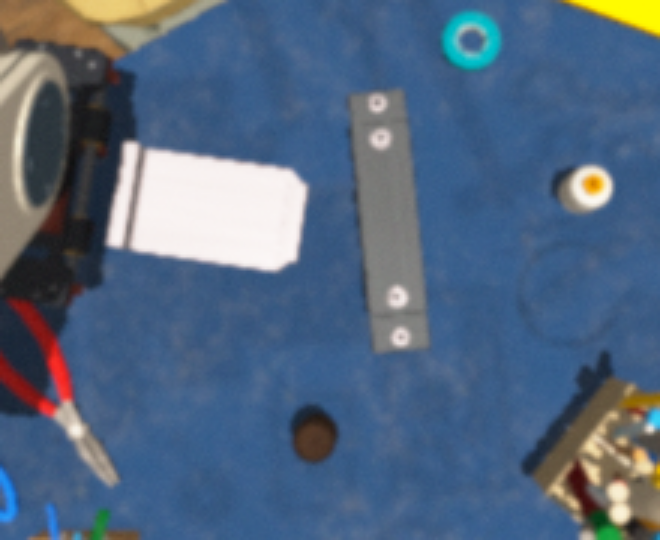

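The gripper sits behind the upturned end (crop x≈60–105) and squarely in line with the plate (crop 110–305). The way is clear, so I'll make contact gently.

Call:
{"op": "servo_tool", "data": {
  "rows": [
    [0, 0, 0, -0.03, -0.005, 0.01, 50],
    [0, 0, 0, -0.06, -0.005, 0.01, 50],
    [0, 0, 0, -0.08, -0.005, 0.01, 50],
    [0, 0, 0, -0.09, -0.005, 0.01, 50],
    [0, 0, 0, -0.1, -0.005, 0.01, 50],
    [0, 0, 0, -0.1, -0.005, 0.01, 50]
  ]
}}

```text
t: 5.03
ee_pos: [519.4, -69.0, 8.7]
orientation: [-2.367, -2.066, 0.0]
ft_force: [0.2, -0.3, 0.4]
width: 49.7
grasp_force: 0.0
```

Call:
{"op": "servo_tool", "data": {
  "rows": [
    [0, 0, 0, -0.01, 0, 0, 50],
    [0, 0, 0, -0.02, 0, 0, 50],
    [0, 0, 0, -0.03, 0, 0, 50],
    [0, 0, 0, -0.04, 0, 0, 50],
    [0, 0, 0, -0.04, 0, 0, 50]
  ]
}}

```text
t: 5.65
ee_pos: [518.2, -77.1, 8.7]
orientation: [2.367, 2.066, -0.0]
ft_force: [0.6, 0.4, -1.3]
width: 49.8
grasp_force: 0.3
```

```bash
cat >> plan.py <<'E'
def plate(tag):
    im,d,c,Z=look(tag); b=box(Z.shape,(120,130,320,245)); w=im.astype(int).min(2)>130
    fl=b&(Z>7)&(Z<22)&w; up=b&(Z>36)&(Z<50)&w
    for n,m,z in(("tongue",fl,14),("up",up,45)):
        (cx,cy),(s1,s2),an=rect(m,z,c)[0]; p=np.array([cx,cy])-B
        print(n,m.sum(),"bridge",np.round([p@bx,p@by],1),"size",round(s1,1),round(s2,1),"ang vs bridge",round((an-96.2+45)%90-45,2))
E
python3 - <<'E'
from plan import *
tool(); plate("p2")
E
```

```text
t 5.65 tcp bridge [-207.6   37.7    8.7] yaw of -toolx vs bridge deg -13.97 F [-0.3  0.7 -1.3]
tongue 1910 bridge [-122.8   17.3] size 130.1 79.9 ang vs bridge -14.08
up 35 bridge [  0.3 -60.6] size 9.0 8.0 ang vs bridge 21.01
```

```bash
cat >> plan.py <<'E'
from scipy.interpolate import CubicHermiteSpline as CH
def way(com,yaw,xs,off=72.8,xe=24.5):
    o=tool(); R=cv2.Rodrigues(np.array(o["orientation"]))[0]
    s=CH([com[0],xe],[com[1],0],[np.tan(np.radians(yaw)),0])
    y0=np.arctan2(-R[:2,0]@by,-R[:2,0]@bx)
    for x in xs:
        h=np.arctan(s(x,1)); q=np.array([x,s(x)])-off*np.array([np.cos(h),np.sin(h)])
        w=B+q[0]*bx+q[1]*by-o["ee_pos"][:2]
        print("com",round(x,1),"yaw",round(float(np.degrees(h)),1),"row: rz %.4f sx %.4f sy %.4f"%(-(h-y0)/1.5,w@R[:2,0]/200,w@R[:2,1]/200))
E
python3 - <<'E'
from plan import *
way((-137.1,20.7),-14,[-130,-120,-110,-100])
E
```

```text
t 5.7 tcp bridge [-207.6   37.7    8.6] yaw of -toolx vs bridge deg -13.96 F [-0.1  0.2  0.2]
com -130 yaw -13.5 row: rz -0.0059 sx -0.0353 sy -0.0002
com -120 yaw -12.7 row: rz -0.0150 sx -0.0867 sy -0.0044
com -110 yaw -11.9 row: rz -0.0242 sx -0.1380 sy -0.0079
com -100 yaw -11.1 row: rz -0.0336 sx -0.1892 sy -0.0108
```

Call:
{"op": "servo_tool", "data": {
  "rows": [
    [0, 0, -0.003, -0.016, 0, 0, 50],
    [0, 0, -0.006, -0.035, 0, 0, 50],
    [0, 0, -0.009, -0.055, -0.002, 0, 50],
    [0, 0, -0.013, -0.075, -0.003, 0, 50],
    [0, 0, -0.017, -0.097, -0.005, 0, 50],
    [0, 0, -0.021, -0.12, -0.007, 0, 50],
    [0, 0, -0.025, -0.142, -0.008, 0, 50],
    [0, 0, -0.029, -0.165, -0.01, 0, 50],
    [0, 0, -0.034, -0.185, -0.011, 0, 50],
    [0, 0, -0.034, -0.19, -0.011, 0, 50]
  ]
}}

```text
t: 6.95
ee_pos: [510.9, -114.5, 8.7]
orientation: [2.313, 2.125, -0.0]
ft_force: [0.7, 2.7, -0.3]
width: 50.0
grasp_force: 1.2
```

```bash
python3 - <<'E'
from plan import *
tool(); plate("p3")
E
```

```text
t 6.95 tcp bridge [-171.3   26.4    8.7] yaw of -toolx vs bridge deg -11.05 F [-2.6  1.  -0.3]
tongue 1872 bridge [-85.5  10.4] size 129.1 79.9 ang vs bridge -11.03
up 41 bridge [  0.2 -60.9] size 9.5 7.9 ang vs bridge 39.44
```

View pics/p3.png

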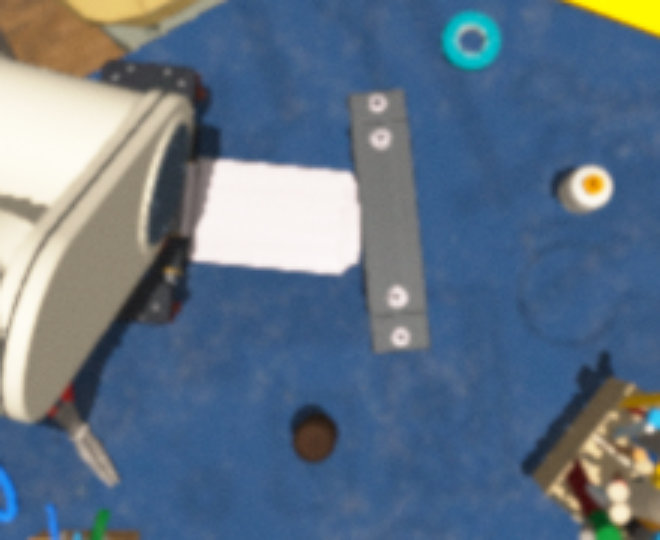

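The plate follows as planned, at −11.0° to the bridge. Its nose is at the bar's entry face (crop x≈358) and lies between the feet.

```bash
python3 - <<'E'
from plan import *
way((-100,13.2),-11,[-90,-80,-70,-60])
E
```

```text
t 7.0 tcp bridge [-171.2   26.4    8.7] yaw of -toolx vs bridge deg -11.05 F [-0.2  0.1  0.3]
com -90 yaw -10.4 row: rz -0.0081 sx -0.0492 sy -0.0007
com -80 yaw -9.7 row: rz -0.0161 sx -0.1000 sy -0.0041
com -70 yaw -8.9 row: rz -0.0246 sx -0.1508 sy -0.0072
com -60 yaw -8.2 row: rz -0.0335 sx -0.2015 sy -0.0099
```

Call:
{"op": "servo_tool", "data": {
  "rows": [
    [0, 0, -0.003, -0.018, 0, 0, 50],
    [0, 0, -0.006, -0.037, 0, 0, 50],
    [0, 0, -0.01, -0.058, -0.001, 0, 50],
    [0, 0, -0.013, -0.08, -0.003, 0, 50],
    [0, 0, -0.017, -0.103, -0.004, 0, 50],
    [0, 0, -0.021, -0.127, -0.006, 0, 50],
    [0, 0, -0.025, -0.15, -0.007, 0, 50],
    [0, 0, -0.029, -0.175, -0.009, 0, 50],
    [0, 0, -0.033, -0.198, -0.01, 0, 50],
    [0, 0, -0.034, -0.202, -0.01, 0, 50]
  ]
}}

```text
t: 8.25
ee_pos: [505.5, -154.6, 8.7]
orientation: [-2.259, -2.184, -0.0]
ft_force: [0.6, 3.7, 1.4]
width: 49.7
grasp_force: 1.6
```

```bash
python3 - <<'E'
from plan import *
plate("p4")
way((-60,5.7),-8.2,[-50,-40,-30,-20])
E
```

```text
tongue 1302 bridge [-63.2   7.4] size 90.7 80.0 ang vs bridge -8.09
up 38 bridge [  0.2 -60.9] size 9.5 7.9 ang vs bridge 39.48
t 8.3 tcp bridge [-132.    16.7    8.7] yaw of -toolx vs bridge deg -8.13 F [-0.3  0.4  0.4]
com -50 yaw -7.1 row: rz -0.0122 sx -0.0505 sy -0.0096
com -40 yaw -6.0 row: rz -0.0248 sx -0.1010 sy -0.0151
com -30 yaw -5.0 row: rz -0.0369 sx -0.1515 sy -0.0194
com -20 yaw -3.9 row: rz -0.0486 sx -0.2020 sy -0.0225
```

```bash
python3 - <<'E'
from plan import *
way((-60,6.7),-8.13,[-50,-40,-30,-20])
E
```

```text
t 8.3 tcp bridge [-132.    16.7    8.7] yaw of -toolx vs bridge deg -8.13 F [-0.3  0.4  0.4]
com -50 yaw -7.5 row: rz -0.0078 sx -0.0498 sy -0.0024
com -40 yaw -6.7 row: rz -0.0165 sx -0.1003 sy -0.0062
com -30 yaw -5.9 row: rz -0.0262 sx -0.1507 sy -0.0099
com -20 yaw -5.0 row: rz -0.0367 sx -0.2012 sy -0.0133
```

Call:
{"op": "servo_tool", "data": {
  "rows": [
    [0, 0, -0.003, -0.018, 0, 0, 50],
    [0, 0, -0.006, -0.037, -0.001, 0, 50],
    [0, 0, -0.01, -0.058, -0.003, 0, 50],
    [0, 0, -0.013, -0.08, -0.005, 0, 50],
    [0, 0, -0.017, -0.103, -0.006, 0, 50],
    [0, 0, -0.022, -0.127, -0.008, 0, 50],
    [0, 0, -0.026, -0.15, -0.01, 0, 50],
    [0, 0, -0.031, -0.175, -0.012, 0, 50],
    [0, 0, -0.036, -0.198, -0.013, 0, 50],
    [0, 0, -0.037, -0.202, -0.013, 0, 50]
  ]
}}

```text
t: 9.55
ee_pos: [501.5, -194.9, 8.7]
orientation: [-2.197, -2.245, 0.0]
ft_force: [-0.3, 3.1, 1.0]
width: 50.0
grasp_force: 1.8
```

```bash
python3 - <<'E'
from plan import *
plate("p5")
way((-20,2.2),-5,[-10,0,10,18,21,24.5])
E
```

```text
tongue 963 bridge [38.6 -2.7] size 77.5 37.6 ang vs bridge -5.63
up 40 bridge [ 0.  59.4] size 9.2 9.1 ang vs bridge -5.63
t 9.6 tcp bridge [-92.3   8.4   8.7] yaw of -toolx vs bridge deg -4.94 F [-1.3 -0.2 -0.6]
com -10 yaw -4.2 row: rz -0.0084 sx -0.0492 sy -0.0042
com 0 yaw -3.2 row: rz -0.0198 sx -0.0994 sy -0.0093
com 10 yaw -2.1 row: rz -0.0335 sx -0.1497 sy -0.0148
com 18 yaw -1.0 row: rz -0.0462 sx -0.1901 sy -0.0193
com 21 yaw -0.5 row: rz -0.0513 sx -0.2052 sy -0.0210
com 24.5 yaw 0.0 row: rz -0.0575 sx -0.2230 sy -0.0230
```

View pics/p5.png

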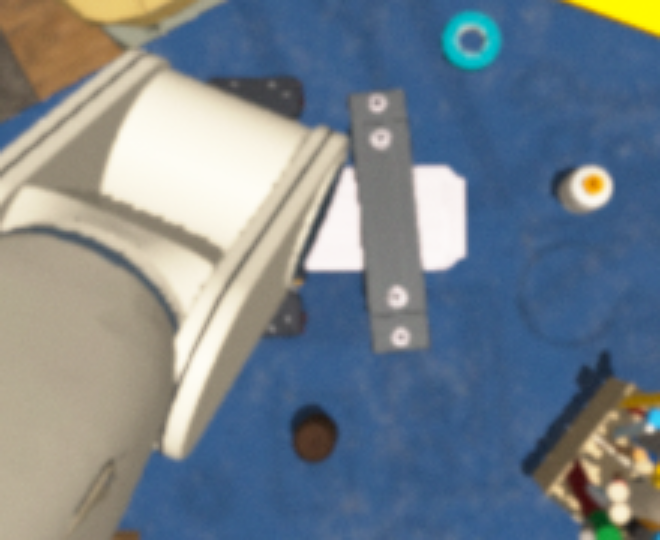

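The nose is out on the far side, at crop x≈465, with the plate centred and clear of both feet. I'll push on and slow down near the end.

Call:
{"op": "servo_tool", "data": {
  "rows": [
    [0, 0, -0.003, -0.018, -0.001, 0, 50],
    [0, 0, -0.006, -0.037, -0.003, 0, 50],
    [0, 0, -0.01, -0.058, -0.005, 0, 50],
    [0, 0, -0.015, -0.08, -0.007, 0, 50],
    [0, 0, -0.02, -0.1, -0.009, 0, 50],
    [0, 0, -0.026, -0.122, -0.011, 0, 50],
    [0, 0, -0.032, -0.145, -0.014, 0, 50],
    [0, 0, -0.04, -0.168, -0.017, 0, 50],
    [0, 0, -0.046, -0.188, -0.019, 0, 50],
    [0, 0, -0.05, -0.2, -0.02, 0, 50]
  ]
}}

```text
t: 10.85
ee_pos: [498.4, -234.9, 8.7]
orientation: [-2.111, -2.327, 0.0]
ft_force: [-0.0, 3.9, 1.8]
width: 49.9
grasp_force: 1.8
```

```bash
python3 - <<'E'
from plan import *
way((20,0.1),-0.6,[22,23,24.5,26]); plate("p6")
E
```

```text
t 10.85 tcp bridge [-52.9   0.9   8.7] yaw of -toolx vs bridge deg -0.63 F [-3.9  0.4  1.8]
com 22 yaw -1.8 row: rz 0.0133 sx -0.0107 sy 0.0069
com 23 yaw -1.5 row: rz 0.0101 sx -0.0157 sy 0.0051
com 24.5 yaw -0.0 row: rz -0.0073 sx -0.0232 sy -0.0044
com 26 yaw 2.8 row: rz -0.0398 sx -0.0313 sy -0.0219
tongue 1159 bridge [60.9  0.2] size 79.8 76.1 ang vs bridge -0.41
up 30 bridge [  0.2 -60.9] size 9.5 7.9 ang vs bridge 39.44
```

Call:
{"op": "servo_tool", "data": {
  "rows": [
    [0, 0, -0.003, -0.006, -0.002, 0, 50],
    [0, 0, -0.006, -0.01, -0.003, 0, 50],
    [0, 0, -0.007, -0.014, -0.004, 0, 50],
    [0, 0, -0.007, -0.017, -0.004, 0, 50],
    [0, 0, -0.007, -0.017, -0.004, 0, 50]
  ]
}}

```text
t: 11.52
ee_pos: [498.0, -238.1, 8.6]
orientation: [2.099, 2.338, -0.0]
ft_force: [0.3, 2.9, 0.7]
width: 49.9
grasp_force: 1.3
```

Call:
{"op": "servo_tool", "data": {
  "rows": [
    [0, 0, 0, -0.003, 0, 0, 50],
    [0, 0, 0, -0.005, 0, 0, 50],
    [0, 0, 0, -0.005, 0, 0, 50]
  ]
}}

```text
t: 11.9
ee_pos: [498.2, -239.1, 8.7]
orientation: [2.099, 2.338, -0.0]
ft_force: [0.2, 2.1, 0.7]
width: 49.8
grasp_force: 1.3
```

Call:
{"op": "servo_tool", "data": {
  "rows": [
    [0, 0, 0, -0.003, 0, 0, 50],
    [0, 0, 0, -0.005, 0, 0, 50],
    [0, 0, 0, -0.005, 0, 0, 50]
  ]
}}

```text
t: 12.28
ee_pos: [498.3, -240.2, 8.7]
orientation: [2.099, 2.337, -0.0]
ft_force: [-0.2, 2.6, -1.0]
width: 50.5
grasp_force: 1.2
```

Call:
{"op": "servo_tool", "data": {
  "rows": [
    [0, 0, 0, -0.003, 0, 0, 50],
    [0, 0, 0, -0.005, 0, 0, 50],
    [0, 0, 0, -0.005, 0, 0, 50]
  ]
}}

```text
t: 12.65
ee_pos: [498.4, -241.2, 8.7]
orientation: [2.099, 2.338, -0.0]
ft_force: [0.1, 2.2, 0.7]
width: 50.0
grasp_force: 1.1
```

Call:
{"op": "servo_tool", "data": {
  "rows": [
    [0, 0, 0, -0.003, 0, 0, 50],
    [0, 0, 0, -0.005, 0, 0, 50],
    [0, 0, 0, -0.005, 0, 0, 50]
  ]
}}

```text
t: 13.02
ee_pos: [498.3, -241.2, 8.7]
orientation: [-2.098, -2.337, -0.001]
ft_force: [-1.3, 7.5, 1.4]
width: 50.0
grasp_force: 3.9
```

Call:
{"op": "servo_tool", "data": {
  "rows": [
    [0, 0, 0, -0.003, 0, 0, 50],
    [0, 0, 0, -0.005, 0, 0, 50],
    [0, 0, 0, -0.005, 0, 0, 50]
  ]
}}

```text
t: 13.4
ee_pos: [498.3, -241.3, 8.7]
orientation: [-2.097, -2.336, -0.001]
ft_force: [0.7, 13.7, 4.8]
width: 50.0
grasp_force: 6.6
```

```bash
python3 - <<'E'
from plan import *
tool(); plate("p7")
im,d,c=grab("scene"); cv2.imwrite("pics/s7.png",cv2.resize(im[150:320,140:340,::-1],None,fx=3.5,fy=3.5,interpolation=cv2.INTER_CUBIC))
E
```

```text
t 13.4 tcp bridge [-46.6   0.1   8.7] yaw of -toolx vs bridge deg -0.03 F [-13.6   2.1   4.8]
tongue 1171 bridge [64.2  0.6] size 79.8 82.0 ang vs bridge -0.04
up 17 bridge [  0.2 -60.9] size 9.5 7.9 ang vs bridge 39.48
```

View pics/s7.png

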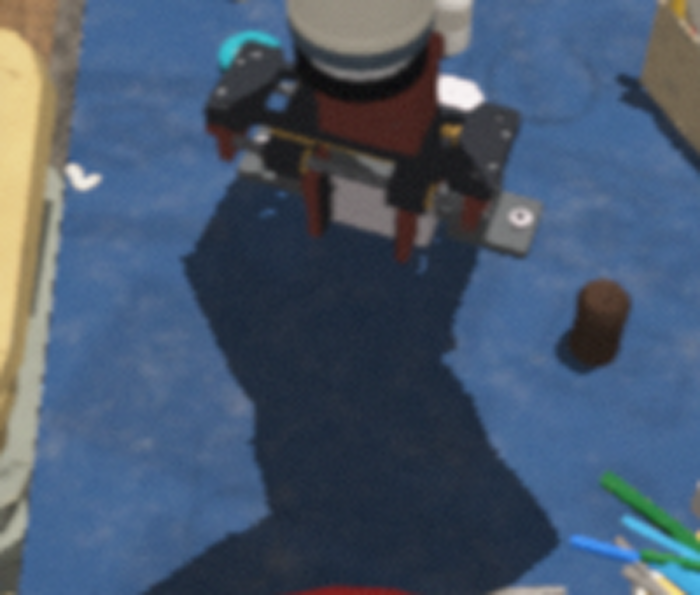

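The upturned end is seated: 13.6 N of steady contact, yaw 0.0°, and the nose edge at +105 mm against 105.5 expected. I'll back straight off and then raise the arm.

Call:
{"op": "servo_tool", "data": {
  "rows": [
    [0, 0, 0, 0.01, 0, 0, 50],
    [0, 0, 0, 0.04, 0, 0, 50],
    [0, 0, 0, 0.1, 0, 0, 50],
    [0, 0, 0, 0.2, 0, 0, 50],
    [0, 0, 0, 0.3, 0, 0, 50],
    [0, 0, 0, 0.3, 0, -0.3, 50],
    [0, 0, 0, 0.4, 0, -0.6, 50],
    [0, 0, 0, 0.6, 0, -0.8, 50],
    [0, 0, 0, 0.8, 0, -1, 50],
    [0, 0, 0, 0.8, 0, -1, 50]
  ]
}}

```text
t: 14.75
ee_pos: [482.4, -81.4, 211.5]
orientation: [2.091, 2.338, 0.005]
ft_force: [-0.4, 0.2, -0.2]
width: 50.3
grasp_force: 0.0
```

Call:
{"op": "servo_tool", "data": {
  "rows": [
    [0, 0, 0, 0.3, 0.0, -0.2, 50],
    [0, 0, 0, 0.6, 0.0, -0.3, 50],
    [0, 0, 0, 0.8, 0.0, -0.4, 50],
    [0, 0, 0, 0.8, 0.0, -0.4, 50],
    [0, 0, 0, 0.8, 0.0, -0.4, 50]
  ]
}}

```text
t: 15.38
ee_pos: [463.5, 74.8, 287.4]
orientation: [-2.097, -2.338, 0.003]
ft_force: [0.2, -0.6, 0.0]
width: 49.5
grasp_force: 0.0
```

```bash
python3 - <<'E'
from plan import *
tool(); plate("p8")
im,d,c,Z=look("p9"); X=cloud(d,c)
for n,bx_,lo,hi in(("leather",(205,245,245,285),40,75),("tape",(260,115,295,150),6,20),("glue",(300,165,335,200),30,100)):
    p=X[box(d.shape,bx_)&(Z>lo)&(Z<hi)]; print(n,np.median(p,0).round())
m=box(d.shape,(215,165,250,225))&(Z>38)&(Z<52); (q,s,an),_=rect(m,45,c); q=np.array(q)-B; print("up",np.round([q@bx,q@by],1),s,an-6.2)
E
```

```text
t 15.375 tcp bridge [-3.645e+02 -3.000e-01  2.874e+02] yaw of -toolx vs bridge deg 0.01 F [0.6 0.2 0. ]
tongue 1314 bridge [64.   0.7] size 80.0 82.1 ang vs bridge 0.11
up 228 bridge [-28.5   0.5] size 78.3 11.9 ang vs bridge 0.21
leather [ 336. -235.   55.]
tape [ 646. -351.   12.]
glue [ 524. -434.   61.]
up [-28.5   0.5] (78.39969635009766, 12.26972770690918) 0.6099246025085447
```

View pics/p8.png

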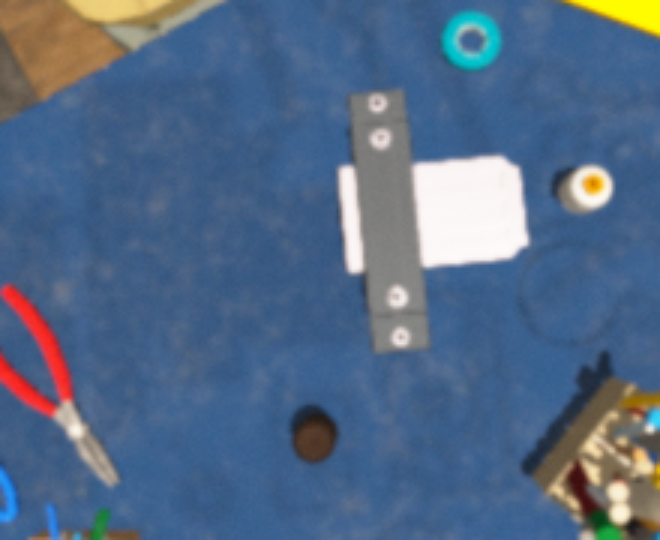

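The upturned end (crop x≈350) rests flush on the bar: its centre is at −28.5, exactly the expected value, and yaw is about 0.1°. The three bystanders have not moved and the robot is clear.

```bash
python3 -c "
from workcell import ctrl
print(ctrl.close_job())"
```

```text
the job is handed in; nothing more can be done
None
```

The packing plate is home under the bridge, its upturned end resting squarely against the bar (yaw about 0.1°, 0.5 mm off centre); the leather roll, tape roll and glue bottle have not moved, the robot is clear, and the job was handed in at about 15.5 s.

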